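# Pack the sampling caddy

## Task

Pack the white caddy for a sampling round: stand the vial, the small screw-cap bottle, the domed bottle and the smallest of the three jars upright in its four round wells, each in the well made for its size (the thinnest in the smallest well, and so on up to the jar in the largest), right down on the well's floor. Set them down gently, do not drop them in. The two larger jars do not belong in the caddy: leave them standing where they are.

Things in the scene. Friction and masses are not known exactly. Their poses are not given: they have to be found in the camera images.
- vial: the smallest container: a white vial with a screw cap, 22 mm in diameter, 45 mm tall, about 22 g. Stands upright on the worktop at the start; origin at the centre of its underside, z up its axis; round, so its yaw does not matter.
- bottle: small white screw-cap bottle, of the vial's shape but larger: 33 mm in diameter (cap 27 mm, above 61 mm), 66 mm tall, about 50 g. Stands upright on the worktop at the start; origin at the centre of its underside, z up its axis; round, so its yaw does not matter.
- domed_bottle: bottle with a tall white dome-shaped cap, the tallest of the containers: 51 mm in diameter up to about 80 mm (the cap above it rounds off to the top), 98 mm tall, about 90 g. Stands upright on the worktop at the start; origin at the centre of its underside, z up its axis; round, so its yaw does not matter.
- small_jar: the smallest of the three screw-lid jars, low: lid 60 mm in diameter (from 26 to 41 mm up), body 58 mm, 41 mm tall, about 70 g. Stands upright on the worktop at the start; origin at the centre of its underside, z up its axis; round, so its yaw does not matter.
- middle_jar: look-alike that stays: low screw-lid jar, 76 mm in diameter, 51 mm tall. Stands upright on the worktop at the start; origin at the centre of its underside, z up its axis; round, so its yaw does not matter.
- large_jar: look-alike that stays: the largest screw-lid jar, 82 mm in diameter, 79 mm tall. Stands upright on the worktop at the start; origin at the centre of its underside, z up its axis; round, so its yaw does not matter.
- well_38: grey 86 mm square insert, 18 mm high, with the smallest of four round wells, 38 mm wide, 14 mm deep. Origin: centre of the block's underside, 4 mm above the worktop; well floor 4 mm, rim 18 mm above it; x, y along the edges, z up. The inserts fill a fixed white tray (182 mm square, rim 2 mm below their tops) two by two, 86.4 mm apart, in any order.
- well_50: grey 86 mm square insert, 18 mm high, with the second smallest of four round wells, 50 mm wide, 14 mm deep. Origin: centre of the block's underside, 4 mm above the worktop; well floor 4 mm, rim 18 mm above it; x, y along the edges, z up. The inserts fill a fixed white tray (182 mm square, rim 2 mm below their tops) two by two, 86.4 mm apart, in any order.
- well_64: grey 86 mm square insert, 18 mm high, with the second largest of four round wells, 64 mm wide, 14 mm deep. Origin: centre of the block's underside, 4 mm above the worktop; well floor 4 mm, rim 18 mm above it; x, y along the edges, z up. The inserts fill a fixed white tray (182 mm square, rim 2 mm below their tops) two by two, 86.4 mm apart, in any order.
- well_78: grey 86 mm square insert, 18 mm high, with the largest of four round wells, 78 mm wide, 14 mm deep. Origin: centre of the block's underside, 4 mm above the worktop; well floor 4 mm, rim 18 mm above it; x, y along the edges, z up. The inserts fill a fixed white tray (182 mm square, rim 2 mm below their tops) two by two, 86.4 mm apart, in any order.

How it is judged (in metres and radians):
At the end, for the whole second after the job is handed in: Vial in the 38 mm well, bottle in 50, domed bottle in 64, small jar in 78: each within 12 mm of the well's centre, underside under 4 mm above its floor, within 0.12 rad of upright, at rest; the two larger jars upright, at rest, within 30 mm of where they stood (horizontal distance between vial and well_38 below 0.012 m and z of vial in the frame of well_38 between 0 and 0.008 m and angle between each of vial, bottle, domed_bottle, small_jar, middle_jar, large_jar's own z axis and vertical below 0.12 rad and linear speed of each of vial, bottle, domed_bottle, small_jar, middle_jar, large_jar below 0.02 m/s and horizontal distance between bottle and well_50 below 0.012 m and z of bottle in the frame of well_50 between 0 and 0.008 m and horizontal distance between domed_bottle and well_64 below 0.012 m and z of domed_bottle in the frame of well_64 between 0 and 0.008 m and horizontal distance between small_jar and well_78 below 0.012 m and z of small_jar in the frame of well_78 between 0 and 0.008 m and distance of each of middle_jar, large_jar from where it was at the start of the episode below 0.03 m); the robot touches nothing.
It fails at once if the vial is dropped into the caddy (falls faster than 0.6 m/s within 50 mm of the floor of its well) (horizontal distance between vial and well_38 below 0.04 m and z of vial in the frame of well_38 below 0.054 m and linear speed of vial above 0.6 m/s).
It fails at once if the bottle is dropped into the caddy (falls faster than 0.6 m/s within 50 mm of the floor of its well) (horizontal distance between bottle and well_50 below 0.04 m and z of bottle in the frame of well_50 below 0.054 m and linear speed of bottle above 0.6 m/s).
It fails at once if the domed bottle is dropped into the caddy (falls faster than 0.6 m/s within 50 mm of the floor of its well) (horizontal distance between domed_bottle and well_64 below 0.04 m and z of domed_bottle in the frame of well_64 below 0.054 m and linear speed of domed_bottle above 0.6 m/s).
It fails at once if the small jar is dropped into the caddy (falls faster than 0.6 m/s within 50 mm of the floor of its well) (horizontal distance between small_jar and well_78 below 0.04 m and z of small_jar in the frame of well_78 below 0.054 m and linear speed of small_jar above 0.6 m/s).
It fails at once if one of the two larger jars is moved by more than 30 mm from where it stood (distance of any of middle_jar, large_jar from where it was at the start of the episode above 0.03 m).
It also fails if it takes over 109 s, if anything falls off the work surface, if the arm or the gripper's body presses on something with over 40 N, if the wrist force passes 120 N, or if a joint passes its speed limit or range.

## Robot

A 7-joint arm with a two-finger parallel gripper is mounted at the origin on a cart in front of the work surface, level with it; the furniture and walls round the work are solid. World frame = base frame: x ahead of the robot, y to its left, z up, the work surface at z = 0. Lengths are in mm, angles in degrees, forces in N, time in s.
With the tool pointing down it reaches from about 350 to 900 mm from the base axis. Payload 7.2 kg.
Tool frame: the origin (TCP) lies at the centre of the arm's flange, where the gripper is bolted on; the fingertips stand ahead of it and the grasp point (between the pads) lies 155 mm ahead of it (arm.nose_length is the z of the fingertips in the tool frame, in mm); z points along the fingers, y is the line along which they close (so a half turn about z gives the same grasp; the last joint's range is limited). The gripper opens to 85 mm and grips with 20 to 120 N. Pads are 22 mm wide; open, the fingers measure 114 mm over their backs; the gripper's body (76 mm by 85 mm) begins 54 mm behind the grasp point. The pads swing forward as they close: fully open they stand 13 mm farther back than shut.
Start: joints at [70.577, 23.554, -0.728, 91.456, 0.321, 64.991, -4.71], TCP at [167.175, -602.225, 404.697] pointing down, gripper open.
Joint ranges: [-169.25, 169.25], [-16.82, 113.86], [-84.01, 82.57], [7.8, 145.47], [-59.2, 239.2], [7.22, 106.19], [-163.78, 163.78]. Speed limits (degrees/s): [136.94, 136.94, 172.46, 172.46, 180, 180, 180].

## Interface

Orientations are given as [roll, pitch, yaw] about the fixed x, y, z axes, in that order (R = Rz(yaw) Ry(pitch) Rx(roll)).
In Python, from plant import observe, snapshot, camera_params, arm gives the robot as it stands.
- The arm moves only by the shell command python3 -m handwheel 'ROWS' [OPENING] [FORCE]. ROWS is JSON, a list of rows, each an object with "travel": the shift along the tool's x, y, z in m, a list of three; "spin": the turn about the tool's z in degrees. In form: [{"travel": [x, y, z], "spin": spin}, ...]. A call has 1 to 5 rows; each row shifts and turns the commanded pose from where the row before left it, along the tool's axes as they then stand; what a row does not reach is not made up. A row lasts 1/12 s, in which the tool goes at most 41.7 mm and 7.16 degrees, less where a joint would pass 70% of its speed; a pose out of reach is approached as far as the arm can. A call with a gripper value outside its range is refused whole. OPENING is the opening, from 0 (shut) to 1 (fully open), set as the call begins (- or left out, the last holds). The fingers move at their own pace and stop on an object; FORCE is the grip in N (left out, the last holds). Time passes only in rows, so rows that do not move let the fingers close. It gives the time, the measured TCP pose, the force, the opening and the grip force at its end, in the units of the state.
- observe(): the state, without advancing time (a new reading comes with each control period).
- snapshot(name): name is "side" or "top" or "wrist"; returns (picture, depth): 420x560x3 uint8, red, green, blue; 420x560 float32, mm along the optical axis (not along the pixel's ray), 0 where there is no reading.
- camera_params(name): a dict with "intrinsics" (3x3 intrinsics, pixels), "R" (3x3) and "t" (3): a world point X has camera coordinates R X + t. Camera axes: x right, y down, z forward; pixel columns grow to the right and rows downward; lengths in mm; the calibration is good to about 2 mm. A picture is of the moment at which its call begins: read the wrist's pose just before it. camera_params takes no time and is no camera call; for the wrist camera it gives the pose at the moment of the call.
- arm.finish_job(): hands the job in; it is judged then, once.
The state is a dict: "clock": time; "joint_positions": joint angles; "qd": joint speeds; "tau": joint torques, N m; "position": TCP position; "orientation": TCP orientation; "wrist_force": force on the tool from outside, world axes, zero at the start; "moment": the same for the moment, N m; "finger_gap": opening from 0.0 (shut) to 1.0 (fully open); "grip_force": force on a finger pad.
Only numpy, scipy, OpenCV 4.12 (cv2) and the standard library are available. Lean on these libraries where they do the work, as an engineer would, in place of code of your own. Each camera call takes 0.05 s, during which the arm holds its last target. There are 200 camera calls.

## Working session

There is one attempt and no reset: what is moved stays moved. The work goes in short steps, Python scripts to look and compute and a shell command to move; the robot and the scene stay as the last step left them, time stands still between calls to the robot, and variables do not carry over. Pictures are saved under pics/ and viewed, at most 14 in all, crops included, and the job is handed in when it is done.

```bash
mkdir -p pics; ls; python3 - <<'E'
from plant import *
import cv2,numpy as np
print(observe())
for n in("top","side"):
    p,d=snapshot(n); cv2.imwrite(f"pics/{n}0.png",p[:,:,::-1]); np.save(f"pics/{n}0.npy",d)
    print(n,camera_params(n),(d==0).mean())
print(arm.nose_length)
E
```

```text
pics
{'clock': 0.0, 'joint_positions': array([70.57646761, 23.59925395, -0.72750301, 91.50436117,  0.32000843,
       64.99185365, -4.70967566]), 'qd': array([ 0.06232078, -0.06944024, -0.03146329,  0.04259373, -0.01603681,
        0.13192205,  0.01655501]), 'tau': array([-2.21288683e-04, -6.00619268e+01,  6.81728795e-01, -2.99408376e+01,
        1.37720056e-02,  1.06173856e-02,  4.03951901e-05]), 'position': array([ 167.10470183, -602.01296133,  403.85899787]), 'orientation': array([-1.79906768e+02,  6.22172214e-03,  1.55162857e+01]), 'wrist_force': array([ 0.35075544, -0.64884333, -0.36736401]), 'moment': array([ 0.0673822 ,  0.00852078, -0.03569896]), 'grip_force': 0.0, 'finger_gap': 0.9964470106066732}
top {'intrinsics': array([[455.12417843,   0.        , 287.3132929 ],
       [  0.        , 455.12417843, 205.16950254],
       [  0.        ,   0.        ,   1.        ]]), 'R': array([[ 1.34699382e-04, -9.99822351e-01, -1.88480055e-02],
       [-9.91918573e-01,  2.25777297e-03, -1.26856006e-01],
       [ 1.26876024e-01,  1.87127742e-02, -9.91742056e-01]]), 't': array([-52.31480878, 562.4589804 , 914.28887689])} 0.003754251700680272
side {'intrinsics': array([[490.22535075,   0.        , 288.63220631],
       [  0.        , 490.22535075, 209.86964831],
       [  0.        ,   0.        ,   1.        ]]), 'R': array([[-0.99045659,  0.13761299,  0.00764296],
       [ 0.10050108,  0.75907038, -0.64320424],
       [-0.09431481, -0.63629775, -0.76565651]]), 't': array([ 576.98140687,   22.42055461, 1102.82514915])} 0.0038392857142857144
173.4
```

View pics/top0.png

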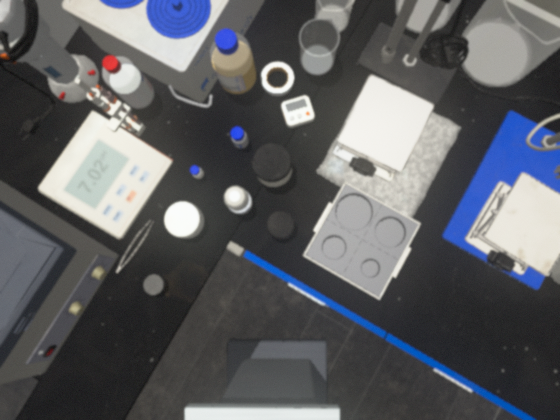

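View pics/side0.png

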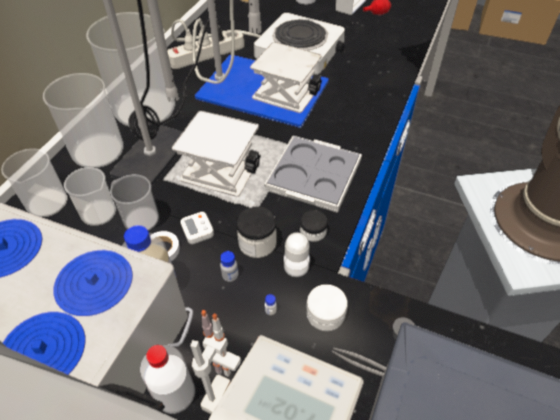

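The top view shows the vial at (197,172), the bottle at (238,136), the domed bottle at (237,200), a large dark jar at (272,165), a small dark jar at (281,226), a white-lidded jar at (183,220) and the caddy around (362,240). The largest well is upper left, and the side view agrees. I'll measure these with depth.

```bash
cat >h.py <<'E'
import cv2,numpy as np
from plant import *
def cloud(d,c):
    v,u=np.mgrid[:420,:560]; K=c["intrinsics"]
    P=np.stack([(u-K[0,2])/K[0,0]*d,(v-K[1,2])/K[1,1]*d,d],-1)
    return (P-c["t"])@c["R"]
def ray(c,u,v,z):
    K=c["intrinsics"];R=c["R"];o=-R.T@c["t"]
    r=R.T@np.array([(u-K[0,2])/K[0,0],(v-K[1,2])/K[1,1],1]); return o+r*(z-o[2])/r[2]
E
python3 - <<'E'
from h import *
c=camera_params("top");d=np.load("pics/top0.npy");W=cloud(d,c);im=cv2.imread("pics/top0.png")
print("table z",[W[v,u].round(1) for u,v in((330,170),(240,235),(215,215))])
for n,(u,v) in dict(vial=(197,172),bottle=(238,136),dome=(237,200),large=(272,165),small=(281,226),white=(183,220),odd=(153,285)).items():
    s=np.zeros((420,560),np.uint8); r=26
    s[v-r:v+r,u-r:u+r]=(W[v-r:v+r,u-r:u+r,2]>12)
    k,l,st,_=cv2.connectedComponentsWithStats(s)
    m=l==l[v,u]; z=np.percentile(W[m][:,2],95)
    # top surface pixels
    t=m&(W[...,2]>z-6); P=W[t]; lo,hi=np.percentile(P,2,0),np.percentile(P,98,0)
    (a,b),rr=cv2.minEnclosingCircle(P[:,:2].astype(np.float32))
    print(n,"z",z.round(1),"topmid",((lo+hi)/2).round(1),"size",(hi-lo).round(1)[:2],"circ",round(a,1),round(b,1),round(rr*2,1),"rad",np.hypot(a,b).round())
# wells: height map of caddy
for u,v in((354,211),(390,232),(334,246),(370,267)): print((u,v),W[v,u].round(1))
cr=cv2.resize(im[110:310,150:430],None,fx=2.8,fy=2.8,interpolation=cv2.INTER_CUBIC); cv2.imwrite("pics/crop.png",cr)
E
```

```text
table z [array([ 641.9, -144.6,   10.7]), array([502.4,  49.3,   1.8]), array([545.9, 104.5,  -0.9])]
vial z 46.9 topmid [636.  141.6  45.1] size [17.3 17.5] circ 636.6 141.6 19.3 rad 652.0
bottle z 68.2 topmid [709.5  50.9  66.4] size [23.7 23.7] circ 709.4 50.8 27.1 rad 711.0
dome z 99.4 topmid [571.5  49.7  97.2] size [31.4 33.3] circ 514.6 -4.9 196.1 rad 515.0
large z 81.3 topmid [645.7 -22.8  78.9] size [71.5 72.6] circ 563.4 -42.5 249.3 rad 565.0
small z 43.6 topmid [521.7 -38.9  41. ] size [51.8 51.7] circ 494.8 -48.0 115.2 rad 497.0
white z 53.1 topmid [531.6 163.1  50.6] size [65.  66.4] circ 494.4 63.0 287.2 rad 498.0
odd z 30.6 topmid [398.9 224.   28.3] size [38.1 38.6] circ 418.6 86.9 318.5 rad 428.0
(354, 211) [ 552.6 -194.6   11.3]
(390, 232) [ 507.9 -270.1    9. ]
(334, 246) [ 478.5 -151.5    6.6]
(370, 267) [ 434.4 -226.5    7.4]
```

View pics/crop.png

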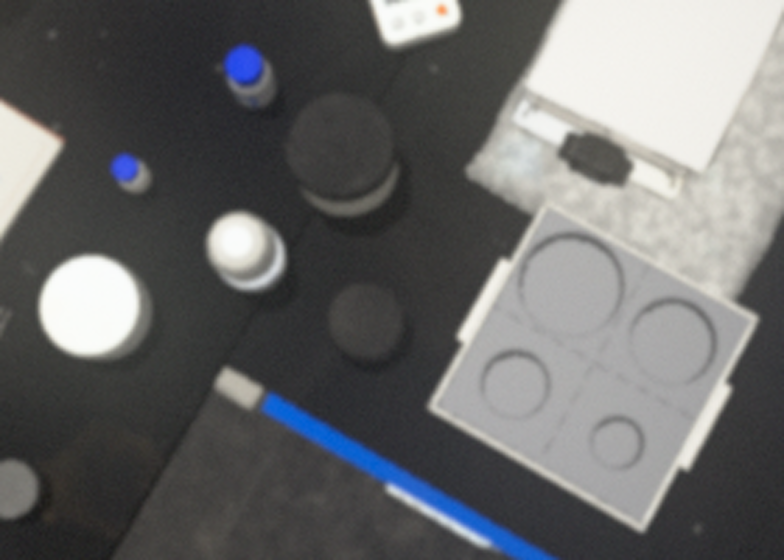

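The crop confirms the lids: small jar (366,323), large jar (342,140), white jar (92,306). The rims are 78 at (570,285), 64 at (673,341), 50 at (515,384) and 38 at (616,442).

```bash
cat >>h.py <<'E'
from scipy.spatial.transform import Rotation as Ro
def go(x,y,z):
    s=observe(); R=Ro.from_euler('xyz',s["orientation"],degrees=True).as_matrix()
    dlt=np.array([x,y,z])-s["position"]
    print("t",round(s["clock"],1),"pos",s["position"].round(1),"rpy",s["orientation"].round(2),"tool delta mm",(R.T@dlt).round(1))
E
python3 - <<'E'
from h import *
c=camera_params("top");w=[]
for u,v in((570,285),(673,341),(515,384),(616,442)):
    w.append(ray(c,150+(u+.5)/2.8-.5,110+(v+.5)/2.8-.5,22)); print(w[-1].round(1))
print([np.linalg.norm(a-b).round(1) for a,b in((w[0],w[1]),(w[0],w[2]),(w[3],w[2]),(w[3],w[1]))])
m=sum(w)/4;print(m)
k=camera_params("wrist");s=observe();R=Ro.from_euler('xyz',s["orientation"],degrees=True).as_matrix()
print("cam in tool",R.T@(-k["R"].T@k["t"]-s["position"]),"\n",k["R"]@R,k["intrinsics"])
go(m[0],m[1],400)
d=np.load("pics/top0.npy");W=cloud(d,c);print("jack",W[125,385],W[60,235],W[60,430])
E
```

```text
[ 550.4 -191.6   22. ]
[ 508.2 -267.6   22. ]
[ 476.2 -149.3   22. ]
[ 433.4 -223.4   22. ]
[np.float64(86.9), np.float64(85.4), np.float64(85.6), np.float64(86.8)]
[ 492.05820873 -207.97504552   22.        ]
cam in tool [73.91962315 -0.38317711 30.01380517] 
 [[ 5.00943113e-04  9.99999566e-01  7.85048052e-04]
 [-9.56969952e-01  7.07197898e-04 -2.90186166e-01]
 [-2.90186595e-01 -6.05900635e-04  9.56969891e-01]] [[368.21004827   0.         279.99360986]
 [  0.         368.21004827 212.04022546]
 [  0.           0.           1.        ]]
t 0.1 pos [ 167.1 -602.   404. ] rpy [-179.92    0.     15.52] tool delta mm [ 418.5 -292.8    4.3]
jack [ 709.27849489 -244.66704986  114.26302106] [833.34538456  46.69074903 138.95876753] [ 877.20620349 -360.80202984   37.23327795]
```

```bash
R='' ; python3 -m handwheel '[{"travel":[0.03,-0.021,0],"spin":0},{"travel":[0.03,-0.021,0],"spin":0},{"travel":[0.03,-0.021,0],"spin":0},{"travel":[0.03,-0.021,0],"spin":0},{"travel":[0.03,-0.021,0],"spin":0}]' 1 30
python3 -m handwheel '[{"travel":[0.03,-0.021,0],"spin":0},{"travel":[0.03,-0.021,0],"spin":0},{"travel":[0.03,-0.021,0],"spin":0},{"travel":[0.03,-0.021,0],"spin":0},{"travel":[0.03,-0.021,0],"spin":0}]'
python3 -m handwheel '[{"travel":[0.03,-0.021,0],"spin":0},{"travel":[0.03,-0.021,0],"spin":0},{"travel":[0.03,-0.021,0],"spin":0},{"travel":[0.028,-0.02,0],"spin":0},{"travel":[0,0,0],"spin":0}]'
python3 - <<'E'
from h import *
go(492,-208,400)
k=camera_params("wrist");p,d=snapshot("wrist");cv2.imwrite("pics/w1.png",p[:,:,::-1]);np.save("pics/w1.npy",d);np.savez("pics/w1c.npz",**k)
E
```

```text
clock: 0.52
position: [284.3, -459.4, 404.4]
orientation: [-180.0, 0.0, 15.5]
wrist_force: [1.1, -0.5, 1.3]
finger_gap: 0.997
grip_force: 0.0
clock: 0.93
position: [400.7, -318.0, 404.6]
orientation: [-180.0, 0.0, 15.5]
wrist_force: [-0.2, -0.3, 0.3]
finger_gap: 1.005
grip_force: 0.0
clock: 1.35
position: [495.3, -201.4, 404.6]
orientation: [-179.8, -0.2, 16.0]
wrist_force: [0.8, -0.4, 0.5]
finger_gap: 1.0
grip_force: 0.0
t 1.4 pos [ 495.3 -201.4  404.6] rpy [-1.7984e+02 -1.7000e-01  1.6040e+01] tool delta mm [-5.   5.5  4.6]
```

View pics/w1.png

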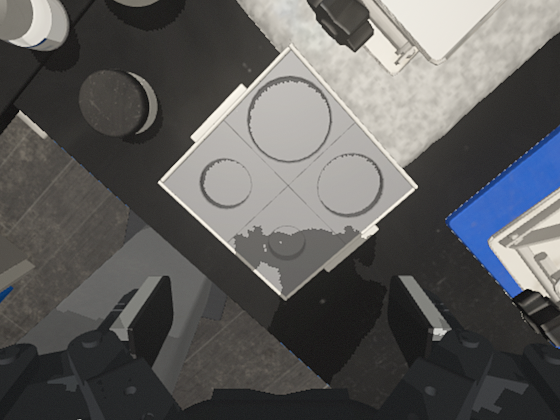

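The wrist view shows the rims at 78 (289,119), 64 (350,184), 50 (226,183) and 38 (287,241), and the small jar's lid at (113,103).

```bash
python3 - <<'E'
from h import *
c=np.load("pics/w1c.npz");d=np.load("pics/w1.npy");W=cloud(d,c)
w=[ray(c,u,v,22) for u,v in((289,119),(350,184),(226,183),(287,241))]
print(np.round(w,1));print([np.linalg.norm(a-b).round(1) for a,b in((w[0],w[1]),(w[0],w[2]),(w[3],w[2]),(w[3],w[1]))])
print("lid",ray(c,113,103,41).round(1),W[103,113].round(1))
m=np.zeros((420,560),bool);m[60:145,70:165]=abs(W[60:145,70:165,2]-41)<4
P=W[m];lo,hi=np.percentile(P,1,0),np.percentile(P,99,0);print((lo+hi)/2,hi-lo)
go(523,-39,300)
E
```

```text
[[ 553.4 -191.6   22. ]
 [ 510.8 -266.4   22. ]
 [ 478.1 -149.7   22. ]
 [ 436.5 -224.1   22. ]]
[np.float64(86.1), np.float64(86.2), np.float64(85.2), np.float64(85.5)]
lid [524.6 -40.   41. ] [524.8 -40.6  42.4]
[523.37144243 -38.25834738  40.43158835] [53.79367535 53.68537027  5.40776853]
t 1.4 pos [ 493.5 -204.3  404.4] rpy [-1.7991e+02 -5.0000e-02  1.5910e+01] tool delta mm [  73.6 -150.8  104.7]
```

```bash
python3 -m handwheel '[{"travel":[0.0147,-0.030,0.021],"spin":0},{"travel":[0.0147,-0.030,0.021],"spin":0},{"travel":[0.0147,-0.030,0.021],"spin":0},{"travel":[0.0147,-0.030,0.021],"spin":0},{"travel":[0.0147,-0.030,0.021],"spin":0}]'
python3 -m handwheel '[{"travel":[0,0,0],"spin":0},{"travel":[0,0,0],"spin":0},{"travel":[0,0,0],"spin":0},{"travel":[0,0,0],"spin":0}]'
python3 - <<'E'
from h import *
go(523,-39.5,184)
k=camera_params("wrist");p,d=snapshot("wrist");cv2.imwrite("pics/w2.png",p[:,:,::-1]);np.save("pics/w2.npy",d);np.savez("pics/w2c.npz",**k)
W=cloud(d,k)
m=abs(W[...,2]-41)<4; m&=np.hypot(W[...,0]-523,W[...,1]+39.5)<45
P=W[m];lo,hi=np.percentile(P,1,0),np.percentile(P,99,0);print((lo+hi)/2,hi-lo)
for n,x,y,z,r in(("dome",571.5,50,97,28),("white",531,163,51,45),("vial",636,142,44,15)):
    m=(abs(W[...,2]-z)<5)&(np.hypot(W[...,0]-x,W[...,1]-y)<r);P=W[m]
    if len(P)>20:print(n,len(P),((P.min(0)+P.max(0))/2).round(1),np.ptp(P,0).round(1))
E
```

```text
clock: 1.82
position: [521.8, -43.7, 298.7]
orientation: [180.0, 0.0, 15.4]
wrist_force: [0.5, -0.1, 1.1]
finger_gap: 0.998
grip_force: 0.0
clock: 2.15
position: [522.3, -45.8, 300.2]
orientation: [179.9, -0.0, 15.4]
wrist_force: [0.5, -1.2, -0.4]
finger_gap: 0.998
grip_force: 0.0
t 2.1 pos [522.3 -45.8 300.2] rpy [ 1.7993e+02 -2.0000e-02  1.5370e+01] tool delta mm [  2.3  -6.1 116.2]
[524.1710856  -36.9583747   40.31144403] [53.25123867 53.30188683  5.01064669]
dome 6070 [574.   50.   96.6] [40.3 40.5  9.1]
white 164 [534.6 128.8  48.1] [27.3  4.1  4.1]
```

View pics/w2.png

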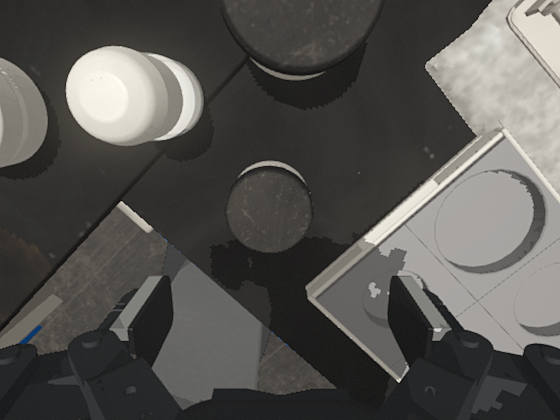

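The small jar's lid is at (270,207), between the fingers once they're lowered, and the caddy is clear of the right finger. Next I descend and grip.

```bash
python3 -m handwheel '[{"travel":[0.003,-0.0075,0],"spin":0},{"travel":[0,0,0.029],"spin":0},{"travel":[0,0,0.029],"spin":0},{"travel":[0,0,0.029],"spin":0},{"travel":[0,0,0.029],"spin":0}]'
python3 -m handwheel '[{"travel":[0,0,0],"spin":0},{"travel":[0,0,0],"spin":0}]'
python3 -m handwheel '[{"travel":[0,0,0],"spin":0},{"travel":[0,0,0],"spin":0},{"travel":[0,0,0],"spin":0},{"travel":[0,0,0],"spin":0},{"travel":[0,0,0],"spin":0}]' 0.5 30
python3 -m handwheel '[{"travel":[0,0,0],"spin":0},{"travel":[0,0,0],"spin":0},{"travel":[0,0,0],"spin":0}]'
python3 -c "
from h import *
go(552.5,-191,290)"
```

```text
clock: 2.62
position: [523.4, -36.3, 183.3]
orientation: [180.0, -0.1, 15.4]
wrist_force: [0.7, 0.1, -0.4]
finger_gap: 0.998
grip_force: 0.0
clock: 2.78
position: [522.8, -36.0, 183.2]
orientation: [-180.0, 0.1, 15.5]
wrist_force: [0.9, 0.3, 0.1]
finger_gap: 1.0
grip_force: 0.0
clock: 3.2
position: [524.0, -35.9, 186.0]
orientation: [179.9, -0.2, 15.5]
wrist_force: [-2.2, -1.0, 7.3]
finger_gap: 0.665
grip_force: 30.4
clock: 3.45
position: [524.0, -35.9, 186.1]
orientation: [179.9, -0.2, 15.5]
wrist_force: [-1.0, 1.0, 7.4]
finger_gap: 0.667
grip_force: 30.4
t 3.5 pos [524.  -35.9 186.1] rpy [179.92  -0.2   15.49] tool delta mm [ -13.6  157.2 -103.8]
```

```bash
python3 -m handwheel '[{"travel":[0,0,-0.02],"spin":0},{"travel":[0,0,-0.035],"spin":0},{"travel":[0,0,-0.035],"spin":0},{"travel":[0,0.01,-0.015],"spin":0},{"travel":[-0.003,0.025,0],"spin":0}]'
python3 -m handwheel '[{"travel":[-0.003,0.03,0],"spin":0},{"travel":[-0.003,0.03,0],"spin":0},{"travel":[-0.003,0.03,0],"spin":0},{"travel":[-0.002,0.022,0],"spin":0},{"travel":[0,0.01,0],"spin":0}]'
python3 -m handwheel '[{"travel":[0,0,0],"spin":0},{"travel":[0,0,0],"spin":0},{"travel":[0,0,0],"spin":0}]'
python3 - <<'E'
from h import *
go(552.5,-191,194)
k=camera_params("wrist");p,d=snapshot("wrist");cv2.imwrite("pics/w3.png",p[:,:,::-1]);np.save("pics/w3.npy",d);np.savez("pics/w3c.npz",**k)
E
```

```text
clock: 3.87
position: [531.2, -67.3, 294.8]
orientation: [179.9, -0.5, 15.8]
wrist_force: [0.5, 0.4, -1.5]
finger_gap: 0.665
grip_force: 32.5
clock: 4.28
position: [551.4, -195.0, 290.2]
orientation: [179.8, -0.1, 15.3]
wrist_force: [-0.0, -0.2, -1.0]
finger_gap: 0.664
grip_force: 32.5
clock: 4.53
position: [551.7, -188.9, 289.1]
orientation: [-180.0, -0.0, 15.6]
wrist_force: [1.3, 0.5, -1.0]
finger_gap: 0.66
grip_force: 32.5
t 4.5 pos [ 551.7 -188.9  289.1] rpy [-1.7995e+02 -3.0000e-02  1.5630e+01] tool delta mm [ 0.2  2.3 95.1]
```

View pics/w3.png

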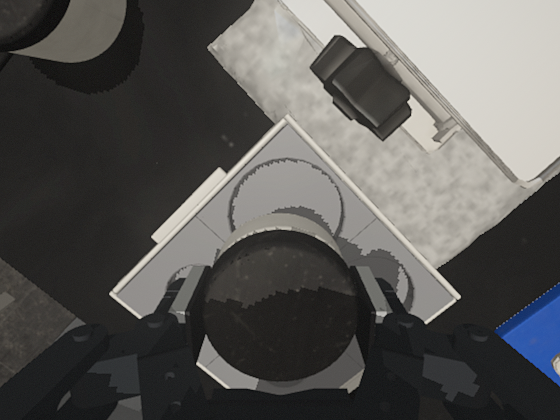

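The jar is held, lid at (282,305), above the 78 well (286,208). I'll check the lid's tilt and centre in depth.

```bash
cat >>h.py <<'E'
def lid(tag,u,v,ru,rv):
    c=np.load(f"pics/{tag}c.npz");W=cloud(np.load(f"pics/{tag}.npy"),c)
    yy,xx=np.mgrid[:420,:560];m=((xx-u)/ru)**2+((yy-v)/rv)**2<1
    P=W[m&(W[...,2]>25)]; 
    for i in range(4):
        A=np.c_[P[:,:2],np.ones(len(P))];q=np.linalg.lstsq(A,P[:,2],rcond=None)[0];r=P[:,2]-A@q;P=P[abs(r)<max(2,2*r.std())]
    ctr=ray(c,u,v,np.median(P[:,2])); print("slope",q[:2].round(3),"z",np.median(P[:,2]).round(1),"centre",ctr.round(1),"extent",np.ptp(P,0).round(1))
E
python3 -c "
from h import *
lid('w3',282,306,60,55)"
```

```text
slope [-0.01   0.003] z 144.2 centre [ 556.  -187.8  144.2] extent [44.6 42.7  4. ]
```

```bash
python3 -m handwheel '[{"travel":[-0.003,0.003,0.01],"spin":0},{"travel":[0,0,0.03],"spin":0},{"travel":[0,0,0.03],"spin":0},{"travel":[0,0,0.012],"spin":0},{"travel":[0,0,0.005],"spin":0}]'
python3 -m handwheel '[{"travel":[0,0,0.003],"spin":0},{"travel":[0,0,0.002],"spin":0},{"travel":[0,0,0.001],"spin":0},{"travel":[0,0,0],"spin":0}]'
```

```text
clock: 5.0
position: [548.4, -193.6, 198.9]
orientation: [-179.8, 0.2, 15.6]
wrist_force: [-0.2, -0.6, -0.6]
finger_gap: 0.664
grip_force: 32.5
clock: 5.33
position: [550.0, -194.7, 196.7]
orientation: [179.9, -0.1, 15.5]
wrist_force: [-0.1, -0.8, -1.1]
finger_gap: 0.667
grip_force: 32.5
```

```bash
python3 -m handwheel '[{"travel":[0,0,0.001],"spin":0},{"travel":[0,0,0.001],"spin":0},{"travel":[0,0,0],"spin":0}]'
python3 -m handwheel '[{"travel":[0,0,0.001],"spin":0},{"travel":[0,0,0.0005],"spin":0},{"travel":[0,0,0],"spin":0}]'
```

```text
clock: 5.58
position: [549.8, -194.7, 194.2]
orientation: [180.0, -0.0, 15.5]
wrist_force: [0.6, -0.7, 1.1]
finger_gap: 0.669
grip_force: 32.6
clock: 5.83
position: [549.8, -194.6, 194.0]
orientation: [179.9, -0.0, 15.5]
wrist_force: [-5.3, 1.4, 15.9]
finger_gap: 0.664
grip_force: 33.7
```

```bash
python3 -m handwheel '[{"travel":[0,0,-0.001],"spin":0},{"travel":[0,0,0],"spin":0},{"travel":[0,0,0],"spin":0},{"travel":[0,0,0],"spin":0}]' 0.9
python3 -m handwheel '[{"travel":[0,0,-0.01],"spin":0},{"travel":[0,0,-0.03],"spin":0},{"travel":[0,0,-0.035],"spin":0},{"travel":[0,0,-0.035],"spin":0},{"travel":[0,0,0],"spin":0}]'
python3 - <<'E'
from h import *
go(573,50,310)
k=camera_params("wrist");p,d=snapshot("wrist");cv2.imwrite("pics/w4.png",p[:,:,::-1]);np.save("pics/w4.npy",d);np.savez("pics/w4c.npz",**k)
E
```

```text
clock: 6.17
position: [549.5, -194.6, 193.1]
orientation: [-180.0, 0.0, 15.5]
wrist_force: [-0.3, 1.0, 0.6]
finger_gap: 0.901
grip_force: 0.0
clock: 6.58
position: [551.7, -194.8, 310.6]
orientation: [179.7, -0.5, 15.5]
wrist_force: [1.5, 0.0, -0.2]
finger_gap: 0.898
grip_force: 0.0
t 6.6 pos [ 551.7 -194.8  310.6] rpy [179.68  -0.51  15.52] tool delta mm [ 8.600e+01 -2.302e+02  1.000e-01]
```

View pics/w4.png

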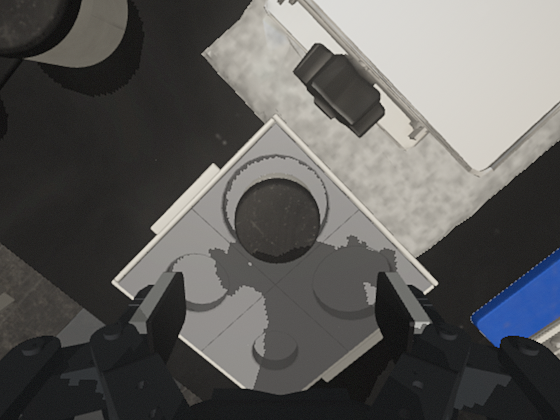

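The jar's lid sits at (277,220) in the well, rim centre about (275,210).

```bash
python3 -c "
from h import *
c=np.load('pics/w4c.npz');print(ray(c,275,210,22),ray(c,277,220,49))
lid('w4',277,220,38,38)"
python3 -m handwheel '[{"travel":[0.012,-0.033,0],"spin":0},{"travel":[0.012,-0.033,0],"spin":0},{"travel":[0.012,-0.033,0],"spin":0},{"travel":[0.012,-0.033,0],"spin":0},{"travel":[0.012,-0.033,0],"spin":0}]'
python3 -m handwheel '[{"travel":[0.012,-0.033,0],"spin":0},{"travel":[0.012,-0.032,0],"spin":0},{"travel":[0,0,0],"spin":0},{"travel":[0,0,0],"spin":0},{"travel":[0,0,0],"spin":0}]' 1
python3 - <<'E'
from h import *
go(573,50,215)
k=camera_params("wrist");p,d=snapshot("wrist");W=cloud(d,k)
cv2.imwrite("pics/w5.png",p[:,:,::-1]);np.save("pics/w5.npy",d);np.savez("pics/w5c.npz",**k)
for n,x,y,z,r in(("dome",573,50,97,28),("dome mid",573,50,80,35),("large",646,-23,79,45),("vial",636,142,44,15)):
    m=(abs(W[...,2]-z)<4)&(np.hypot(W[...,0]-x,W[...,1]-y)<r);P=W[m]
    if len(P)>20:print(n,len(P),((P.min(0)+P.max(0))/2).round(1),np.ptp(P,0).round(1))
E
```

```text
[ 550.65769695 -192.48561934   22.        ] [ 551.91719059 -193.73916307   49.        ]
slope [-0.009 -0.001] z 49.2 centre [ 552.  -193.7   49.2] extent [52.3 50.2  4.2]
clock: 7.05
position: [562.7, -18.1, 302.6]
orientation: [-180.0, 0.1, 15.5]
wrist_force: [0.2, -0.4, -0.7]
finger_gap: 0.9
grip_force: 0.0
clock: 7.47
position: [568.7, 49.1, 302.5]
orientation: [180.0, 0.1, 15.5]
wrist_force: [-0.3, -0.3, -0.7]
finger_gap: 0.999
grip_force: 0.0
t 7.5 pos [568.7  49.1 302.5] rpy [1.7998e+02 9.0000e-02 1.5540e+01] tool delta mm [ 4.5  0.3 87.5]
dome 3970 [574.1  50.7  96.8] [39.3 39.3  7.6]
dome mid 450 [579.4  50.6  80. ] [36.1 46.7  8. ]
large 18663 [647.5 -20.8  78.4] [79.9 79.4  6.7]
vial 963 [637.5 142.9  43.9] [19.2 19.   7.4]
```

The jar is seated within 2 mm of the well's centre. Next, the domed bottle.

```bash
python3 -m handwheel '[{"travel":[0.0045,0,0.018],"spin":0},{"travel":[0,0,0.025],"spin":0},{"travel":[0,0,0.025],"spin":0},{"travel":[0,0,0.02],"spin":0},{"travel":[0,0,0],"spin":0}]'
python3 -m handwheel '[{"travel":[0,0,0],"spin":0},{"travel":[0,0,0],"spin":0},{"travel":[0,0,0],"spin":0},{"travel":[0,0,0],"spin":0},{"travel":[0,0,0],"spin":0}]' 0.4 30
python3 -m handwheel '[{"travel":[0,0,0],"spin":0},{"travel":[0,0,0],"spin":0},{"travel":[0,0,0],"spin":0}]'
python3 -c "
from h import *
go(509.5,-266.5,320)"
```

```text
clock: 7.93
position: [571.6, 48.4, 211.2]
orientation: [-180.0, 0.4, 15.4]
wrist_force: [-0.4, 0.2, 0.0]
finger_gap: 1.0
grip_force: 0.0
clock: 8.35
position: [574.0, 50.5, 217.0]
orientation: [179.9, -0.2, 15.5]
wrist_force: [-0.5, -0.3, 6.9]
finger_gap: 0.527
grip_force: 31.2
clock: 8.6
position: [574.0, 50.5, 217.0]
orientation: [179.9, -0.2, 15.5]
wrist_force: [-0.4, -1.6, 7.7]
finger_gap: 0.527
grip_force: 31.2
t 8.6 pos [574.   50.5 217. ] rpy [ 1.7994e+02 -1.5000e-01  1.5490e+01] tool delta mm [-146.5  288.3 -103.1]
```

```bash
python3 -m handwheel '[{"travel":[0,0,-0.02],"spin":0},{"travel":[0,0,-0.035],"spin":0},{"travel":[0,0,-0.035],"spin":0},{"travel":[-0.005,0.01,-0.015],"spin":0},{"travel":[-0.012,0.025,0],"spin":0}]'
python3 -m handwheel '[{"travel":[-0.016,0.032,0],"spin":0},{"travel":[-0.016,0.032,0],"spin":0},{"travel":[-0.016,0.032,0],"spin":0},{"travel":[-0.016,0.032,0],"spin":0},{"travel":[-0.016,0.032,0],"spin":0}]'
python3 -m handwheel '[{"travel":[-0.016,0.032,0],"spin":0},{"travel":[-0.016,0.032,0],"spin":0},{"travel":[-0.012,0.020,0],"spin":0},{"travel":[-0.0055,0.009,0],"spin":0},{"travel":[0,0,0],"spin":0}]'
python3 -m handwheel '[{"travel":[0,0,0],"spin":0},{"travel":[0,0,0],"spin":0},{"travel":[0,0,0],"spin":0}]'
python3 - <<'E'
from h import *
go(509.5,-266.5,225)
k=camera_params("wrist");p,d=snapshot("wrist");cv2.imwrite("pics/w6.png",p[:,:,::-1]);np.save("pics/w6.npy",d);np.savez("pics/w6c.npz",**k)
W=cloud(d,k);P=W[(W[...,2]>183)&(np.hypot(W[...,0]-509,W[...,1]+266)<20)];print(len(P),((P.min(0)+P.max(0))/2).round(1),np.ptp(P,0).round(1))
E
```

```text
clock: 9.02
position: [567.8, 16.5, 325.7]
orientation: [-180.0, -0.6, 15.9]
wrist_force: [1.1, 0.3, -0.9]
finger_gap: 0.53
grip_force: 31.9
clock: 9.43
position: [531.4, -164.7, 321.1]
orientation: [180.0, -0.1, 15.5]
wrist_force: [1.7, -0.0, -1.8]
finger_gap: 0.528
grip_force: 31.9
clock: 9.85
position: [508.0, -268.8, 320.6]
orientation: [179.9, 0.0, 15.2]
wrist_force: [-0.4, -1.1, -0.6]
finger_gap: 0.531
grip_force: 31.9
clock: 10.1
position: [510.0, -263.8, 320.4]
orientation: [-180.0, -0.0, 15.7]
wrist_force: [0.1, -0.5, -2.0]
finger_gap: 0.532
grip_force: 31.9
t 10.1 pos [ 510.  -263.8  320.4] rpy [-1.7996e+02 -4.0000e-02  1.5700e+01] tool delta mm [-1.3  2.6 95.4]
13000 [ 512.2 -265.1  209.4] [33.5 38.1 43.9]
```

View pics/w6.png

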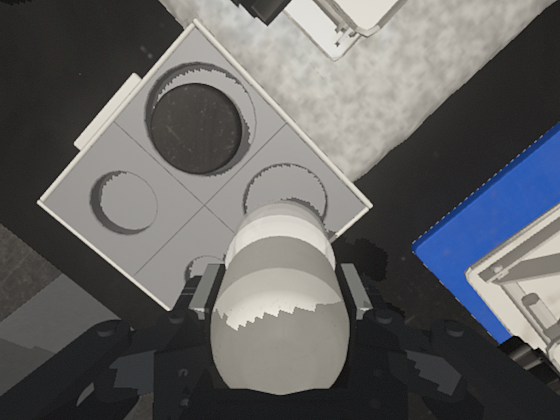

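The bottle is upright and centred between the pads, with the 64 rim at (285,200) behind it. I'll shift +2.6 mm along tool y and lower it.

```bash
python3 -m handwheel '[{"travel":[0,0.0025,0.01],"spin":0},{"travel":[0,0,0.03],"spin":0},{"travel":[0,0,0.03],"spin":0},{"travel":[0,0,0.012],"spin":0},{"travel":[0,0,0.005],"spin":0}]'
python3 -m handwheel '[{"travel":[0,0,0.003],"spin":0},{"travel":[0,0,0.001],"spin":0},{"travel":[0,0,0.001],"spin":0},{"travel":[0,0,0],"spin":0}]'
python3 -m handwheel '[{"travel":[0,0,0.001],"spin":0},{"travel":[0,0,0.0005],"spin":0},{"travel":[0,0,0],"spin":0}]'
```

```text
clock: 10.57
position: [509.1, -267.5, 230.3]
orientation: [-179.8, 0.2, 15.6]
wrist_force: [0.7, -0.3, -1.6]
finger_gap: 0.53
grip_force: 31.9
clock: 10.9
position: [510.3, -268.6, 229.3]
orientation: [179.9, -0.1, 15.5]
wrist_force: [-0.7, -1.0, -1.1]
finger_gap: 0.53
grip_force: 31.9
clock: 11.15
position: [509.9, -268.5, 227.1]
orientation: [180.0, -0.0, 15.5]
wrist_force: [1.3, 0.2, -0.9]
finger_gap: 0.53
grip_force: 31.9
```

```bash
python3 -m handwheel '[{"travel":[0,0,0.001],"spin":0},{"travel":[0,0,0],"spin":0},{"travel":[0,0,0],"spin":0}]'
python3 -m handwheel '[{"travel":[0,-0.0015,0.001],"spin":0},{"travel":[0,0,0],"spin":0},{"travel":[0,0,0],"spin":0}]'
```

```text
clock: 11.4
position: [509.8, -268.4, 225.7]
orientation: [-180.0, 0.0, 15.5]
wrist_force: [0.3, 0.5, -0.9]
finger_gap: 0.532
grip_force: 31.9
clock: 11.65
position: [509.6, -267.5, 225.2]
orientation: [179.9, -0.0, 15.5]
wrist_force: [-1.3, -2.4, 4.1]
finger_gap: 0.532
grip_force: 32.4
```

```bash
python3 -m handwheel '[{"travel":[0,0,0],"spin":0},{"travel":[0,0,0],"spin":0},{"travel":[0,0,0],"spin":0},{"travel":[0,0,0],"spin":0}]' 0.8
python3 -m handwheel '[{"travel":[0,0,-0.01],"spin":0},{"travel":[0,0,-0.03],"spin":0},{"travel":[0,0,-0.035],"spin":0},{"travel":[0,0,-0.035],"spin":0},{"travel":[0,0,0],"spin":0}]'
python3 - <<'E'
from h import *
go(700,45,325)
k=camera_params("wrist");p,d=snapshot("wrist");cv2.imwrite("pics/w7.png",p[:,:,::-1])
W=cloud(d,k);P=W[(abs(W[...,2]-105)<4)&(np.hypot(W[...,0]-509,W[...,1]+266)<30)];print(len(P),((P.min(0)+P.max(0))/2).round(1),np.ptp(P,0).round(1))
E
```

```text
clock: 11.98
position: [509.4, -266.7, 224.5]
orientation: [-180.0, 0.0, 15.5]
wrist_force: [0.2, -0.2, 0.5]
finger_gap: 0.8
grip_force: 0.0
clock: 12.4
position: [511.4, -267.4, 342.3]
orientation: [179.6, -0.5, 15.5]
wrist_force: [1.6, 0.2, 0.4]
finger_gap: 0.796
grip_force: 0.0
t 12.4 pos [ 511.4 -267.4  342.3] rpy [179.6   -0.47  15.53] tool delta mm [ 265.2 -250.6   17.8]
2945 [ 509.2 -267.1  104.9] [39.3 39.2  7.9]
```

The domed bottle is seated and centred. Next, the bottle.

```bash
python3 -m handwheel '[{"travel":[0.0265,-0.025,0],"spin":0},{"travel":[0.0265,-0.025,0],"spin":0},{"travel":[0.0265,-0.025,0],"spin":0},{"travel":[0.0265,-0.025,0],"spin":0},{"travel":[0.0265,-0.025,0],"spin":0}]'
python3 -m handwheel '[{"travel":[0.0265,-0.025,0],"spin":0},{"travel":[0.0265,-0.025,0],"spin":0},{"travel":[0.0265,-0.025,0],"spin":0},{"travel":[0.0265,-0.025,0],"spin":0},{"travel":[0.0265,-0.025,0],"spin":0}]'
python3 -m handwheel '[{"travel":[0,0,0],"spin":0},{"travel":[0,0,0],"spin":0},{"travel":[0,0,0],"spin":0},{"travel":[0,0,0],"spin":0}]'
python3 - <<'E'
from h import *
go(710,51,195)
k=camera_params("wrist");p,d=snapshot("wrist");W=cloud(d,k)
cv2.imwrite("pics/w8.png",p[:,:,::-1]);np.save("pics/w8.npy",d);np.savez("pics/w8c.npz",**k)
for n,x,y,z,r in(("bottle",710,51,66,25),("large",646,-23,79,45),("vial",636,142,44,15)):
    m=(abs(W[...,2]-z)<4)&(np.hypot(W[...,0]-x,W[...,1]-y)<r);P=W[m]
    if len(P)>20:print(n,len(P),((P.min(0)+P.max(0))/2).round(1),np.ptp(P,0).round(1))
E
```

```text
clock: 12.87
position: [604.0, -109.5, 334.3]
orientation: [-180.0, 0.0, 15.5]
wrist_force: [0.1, -0.3, 0.6]
finger_gap: 0.799
grip_force: 0.0
clock: 13.28
position: [698.3, 46.5, 334.1]
orientation: [-180.0, 0.1, 15.5]
wrist_force: [0.0, -1.2, -0.5]
finger_gap: 0.798
grip_force: 0.0
clock: 13.62
position: [697.5, 43.1, 334.3]
orientation: [179.9, 0.1, 15.4]
wrist_force: [0.2, -0.9, -0.3]
finger_gap: 0.801
grip_force: 0.0
t 13.6 pos [697.5  43.1 334.3] rpy [1.7995e+02 8.0000e-02 1.5410e+01] tool delta mm [ 14.3  -4.5 139.2]
bottle 1229 [710.9  52.2  65.3] [26.3 26.4  6.5]
large 6406 [647.9 -15.5  78.4] [80.9 68.7  6.7]
vial 534 [638.1 142.8  43.9] [19.  18.9  7.7]
```

View pics/w8.png

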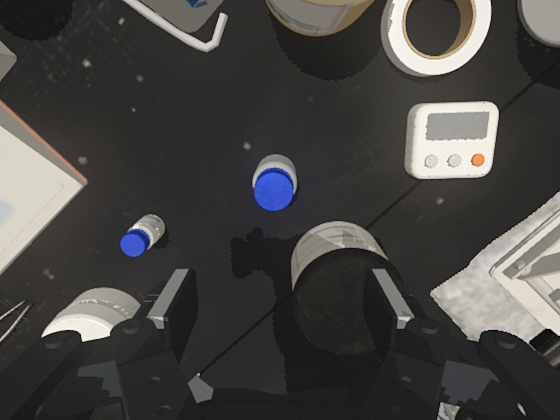

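The bottle's cap is at (273,188), with the large jar at the lower right clear of the finger path.

```bash
python3 -m handwheel '[{"travel":[0.015,-0.0048,0.01],"spin":0},{"travel":[0,0,0.035],"spin":0},{"travel":[0,0,0.035],"spin":0},{"travel":[0,0,0.035],"spin":0},{"travel":[0,0,0.02],"spin":0}]'
python3 -m handwheel '[{"travel":[0,0,0.006],"spin":0},{"travel":[0,0,0],"spin":0},{"travel":[0,0,0],"spin":0},{"travel":[0,0,0],"spin":0}]'
python3 -c "
from h import *
go(710.7,51.7,192)"
```

```text
clock: 14.08
position: [709.5, 51.3, 195.8]
orientation: [180.0, 0.3, 15.4]
wrist_force: [-0.3, 0.0, -1.6]
finger_gap: 0.799
grip_force: 0.0
clock: 14.42
position: [712.0, 53.1, 196.1]
orientation: [180.0, -0.2, 15.5]
wrist_force: [0.7, 0.1, -0.2]
finger_gap: 0.796
grip_force: 0.0
t 14.4 pos [712.   53.1 196.1] rpy [179.97  -0.19  15.47] tool delta mm [-1.7  1.   4.1]
```

```bash
python3 -m handwheel '[{"travel":[-0.0015,0.001,0.003],"spin":0},{"travel":[0,0,0],"spin":0}]'
python3 -m handwheel '[{"travel":[0,0,0],"spin":0},{"travel":[0,0,0],"spin":0},{"travel":[0,0,0],"spin":0},{"travel":[0,0,0],"spin":0},{"travel":[0,0,0],"spin":0}]' 0.2 30
python3 -m handwheel '[{"travel":[0,0,0],"spin":0},{"travel":[0,0,0],"spin":0},{"travel":[0,0,0],"spin":0}]'
python3 -c "
from h import *
go(477.7,-149.7,330)"
```

```text
clock: 14.58
position: [710.2, 51.7, 191.9]
orientation: [180.0, -0.1, 15.5]
wrist_force: [0.4, 0.4, -0.2]
finger_gap: 0.8
grip_force: 0.0
clock: 15.0
position: [710.1, 52.2, 191.2]
orientation: [180.0, -0.0, 15.5]
wrist_force: [-0.8, -0.4, 4.0]
finger_gap: 0.368
grip_force: 30.0
clock: 15.25
position: [710.1, 52.1, 191.2]
orientation: [180.0, -0.0, 15.5]
wrist_force: [-0.9, -0.4, 5.5]
finger_gap: 0.364
grip_force: 30.2
t 15.2 pos [710.1  52.1 191.2] rpy [ 1.7999e+02 -4.0000e-02  1.5510e+01] tool delta mm [-277.8  132.3 -139. ]
```

```bash
python3 -m handwheel '[{"travel":[0,0,-0.02],"spin":0},{"travel":[0,0,-0.035],"spin":0},{"travel":[0,0,-0.035],"spin":0},{"travel":[0,0,-0.035],"spin":0},{"travel":[-0.01,0.005,-0.012],"spin":0}]'
python3 -m handwheel '[{"travel":[-0.02,0.01,0],"spin":0},{"travel":[-0.031,0.015,0],"spin":0},{"travel":[-0.031,0.015,0],"spin":0},{"travel":[-0.031,0.015,0],"spin":0},{"travel":[-0.031,0.015,0],"spin":0}]'
python3 -m handwheel '[{"travel":[-0.031,0.015,0],"spin":0},{"travel":[-0.031,0.015,0],"spin":0},{"travel":[-0.031,0.015,0],"spin":0},{"travel":[-0.02,0.01,0],"spin":0},{"travel":[-0.01,0.003,0],"spin":0}]'
python3 -m handwheel '[{"travel":[0,0,0],"spin":0},{"travel":[0,0,0],"spin":0},{"travel":[0,0,0],"spin":0}]'
python3 - <<'E'
from h import *
go(477.7,-149.7,199)
k=camera_params("wrist");p,d=snapshot("wrist");cv2.imwrite("pics/w9.png",p[:,:,::-1]);np.save("pics/w9.npy",d);np.savez("pics/w9c.npz",**k)
E
```

```text
clock: 15.67
position: [703.2, 46.8, 333.1]
orientation: [-180.0, -0.5, 15.6]
wrist_force: [1.3, 0.6, -0.3]
finger_gap: 0.372
grip_force: 30.0
clock: 16.08
position: [580.0, -62.2, 327.1]
orientation: [-180.0, 0.0, 15.5]
wrist_force: [-0.8, -0.1, -0.7]
finger_gap: 0.369
grip_force: 29.9
clock: 16.5
position: [476.0, -152.9, 327.3]
orientation: [180.0, 0.1, 15.3]
wrist_force: [0.5, -0.1, -0.3]
finger_gap: 0.367
grip_force: 29.9
clock: 16.75
position: [479.8, -148.9, 327.8]
orientation: [-180.0, -0.1, 15.6]
wrist_force: [0.5, -0.5, -0.6]
finger_gap: 0.367
grip_force: 29.9
t 16.8 pos [ 479.8 -148.9  327.8] rpy [-1.7998e+02 -7.0000e-02  1.5620e+01] tool delta mm [ -2.4   0.3 128.8]
```

View pics/w9.png

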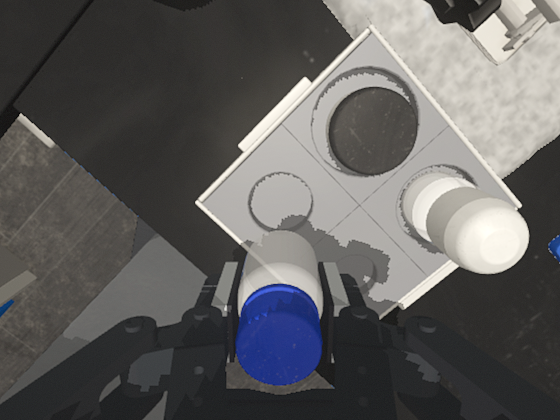

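The bottle is upright between the pads, cap at (280,335). The 50 rim is at (281,200), and the jar and dome are seated in their wells.

```bash
python3 -m handwheel '[{"travel":[-0.0022,0,0.01],"spin":0},{"travel":[0,0,0.035],"spin":0},{"travel":[0,0,0.035],"spin":0},{"travel":[0,0,0.03],"spin":0},{"travel":[0,0,0.009],"spin":0}]'
python3 -m handwheel '[{"travel":[0,0,0.003],"spin":0},{"travel":[0,0,0.002],"spin":0},{"travel":[0,0,0],"spin":0},{"travel":[0,0,0],"spin":0}]'
python3 -m handwheel '[{"travel":[0,0,0.001],"spin":0},{"travel":[0,0,0],"spin":0},{"travel":[0,0,0],"spin":0}]'
```

```text
clock: 17.22
position: [475.0, -149.5, 204.1]
orientation: [-179.8, 0.3, 15.6]
wrist_force: [-0.2, -0.7, -0.7]
finger_gap: 0.369
grip_force: 30.0
clock: 17.55
position: [477.3, -150.8, 205.0]
orientation: [179.9, -0.1, 15.5]
wrist_force: [0.1, -0.7, -0.4]
finger_gap: 0.373
grip_force: 30.0
clock: 17.8
position: [476.7, -150.9, 203.4]
orientation: [180.0, -0.1, 15.5]
wrist_force: [0.8, 0.9, -0.9]
finger_gap: 0.369
grip_force: 30.0
```

```bash
python3 -m handwheel '[{"travel":[0,0,0.002],"spin":0},{"travel":[0,0,0.001],"spin":0},{"travel":[0,0,0],"spin":0},{"travel":[0,0,0],"spin":0}]'
python3 -m handwheel '[{"travel":[0,0,0.001],"spin":0},{"travel":[0,0,0.0005],"spin":0},{"travel":[0,0,0],"spin":0}]'
```

```text
clock: 18.13
position: [476.4, -150.7, 199.6]
orientation: [-180.0, 0.0, 15.5]
wrist_force: [0.7, 0.4, -0.6]
finger_gap: 0.367
grip_force: 30.0
clock: 18.38
position: [476.5, -150.7, 199.2]
orientation: [180.0, -0.0, 15.5]
wrist_force: [-3.7, 0.4, 13.2]
finger_gap: 0.369
grip_force: 31.5
```

```bash
python3 -m handwheel '[{"travel":[0,0,-0.001],"spin":0},{"travel":[0,0,0],"spin":0},{"travel":[0,0,0],"spin":0},{"travel":[0,0,0],"spin":0}]' 0.65
python3 -m handwheel '[{"travel":[0,0,-0.01],"spin":0},{"travel":[0,0,-0.03],"spin":0},{"travel":[0,0,-0.035],"spin":0},{"travel":[0,0,-0.03],"spin":0},{"travel":[0,0,0],"spin":0}]'
python3 - <<'E'
from h import *
go(628,136,300)
k=camera_params("wrist");p,d=snapshot("wrist");cv2.imwrite("pics/w10.png",p[:,:,::-1])
W=cloud(d,k);P=W[(abs(W[...,2]-73)<4)&(np.hypot(W[...,0]-477,W[...,1]+150)<20)];print(len(P),((P.min(0)+P.max(0))/2).round(1),np.ptp(P,0).round(1))
E
```

```text
clock: 18.72
position: [476.4, -150.8, 199.0]
orientation: [-180.0, 0.0, 15.5]
wrist_force: [0.5, -0.3, 0.5]
finger_gap: 0.648
grip_force: 0.0
clock: 19.13
position: [478.3, -150.9, 310.2]
orientation: [179.7, -0.4, 15.5]
wrist_force: [1.4, -0.6, -0.3]
finger_gap: 0.645
grip_force: 0.0
t 19.1 pos [ 478.3 -150.9  310.2] rpy [179.73  -0.44  15.52] tool delta mm [ 220.9 -236.4   10.8]
1534 [ 477.3 -148.9   72.9] [26.5 26.3  7.8]
```

```bash
python3 -m handwheel '[{"travel":[0.0245,-0.0262,0],"spin":0},{"travel":[0.0245,-0.0262,0],"spin":0},{"travel":[0.0245,-0.0262,0],"spin":0},{"travel":[0.0245,-0.0262,0],"spin":0},{"travel":[0.0245,-0.0262,0],"spin":0}]'
python3 -m handwheel '[{"travel":[0.0245,-0.0262,0],"spin":0},{"travel":[0.0245,-0.0262,0],"spin":0},{"travel":[0.0245,-0.0262,0],"spin":0},{"travel":[0.0245,-0.0262,0],"spin":0},{"travel":[0,0,0],"spin":0}]'
python3 -m handwheel '[{"travel":[0,0,0],"spin":0},{"travel":[0,0,0],"spin":0},{"travel":[0,0,0],"spin":0},{"travel":[0,0,0],"spin":0}]'
python3 - <<'E'
from h import *
k=camera_params("wrist");p,d=snapshot("wrist");W=cloud(d,k)
cv2.imwrite("pics/w11.png",p[:,:,::-1]);np.save("pics/w11.npy",d)
m=(abs(W[...,2]-44)<5)&(np.hypot(W[...,0]-637,W[...,1]-142)<20);P=W[m]
q=(P.min(0)+P.max(0))/2;print(len(P),q.round(1),np.ptp(P,0).round(1))
go(q[0]-.5,q[1]-.3,188)
E
```

```text
clock: 19.6
position: [559.6, 9.7, 303.4]
orientation: [-180.0, 0.1, 15.5]
wrist_force: [-0.7, 0.2, 0.9]
finger_gap: 0.65
grip_force: 0.0
clock: 20.02
position: [626.5, 143.5, 303.3]
orientation: [-179.7, -0.1, 16.0]
wrist_force: [-0.6, 0.2, -0.3]
finger_gap: 0.65
grip_force: 0.0
clock: 20.35
position: [625.7, 133.7, 304.0]
orientation: [180.0, 0.0, 15.4]
wrist_force: [-0.2, -0.7, -0.2]
finger_gap: 0.65
grip_force: 0.0
700 [637.8 143.2  43.6] [19.2 18.7  9.3]
t 20.4 pos [625.7 133.9 304.2] rpy [1.7996e+02 2.0000e-02 1.5400e+01] tool delta mm [ 13.6  -5.7 116.2]
```

View pics/w11.png

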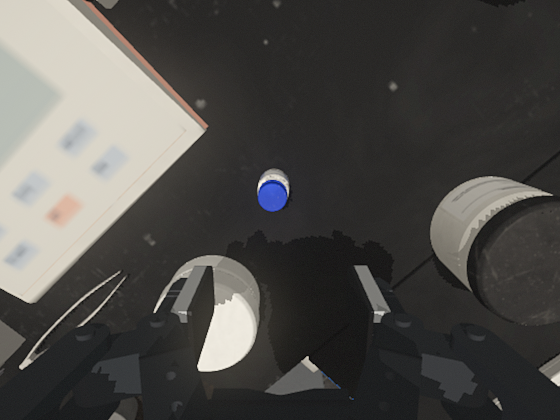

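The vial's cap is at (273,195). The white jar and the balance are both clear of the fingers.

```bash
python3 -m handwheel '[{"travel":[0.0136,-0.0057,0.01],"spin":0},{"travel":[0,0,0.03],"spin":0},{"travel":[0,0,0.035],"spin":0},{"travel":[0,0,0.03],"spin":0},{"travel":[0,0,0.008],"spin":0}]'
python3 -m handwheel '[{"travel":[0,0,0],"spin":0},{"travel":[0,0,0],"spin":0},{"travel":[0,0,0],"spin":0},{"travel":[0,0,0],"spin":0}]' 0.5
python3 -c "
from h import *
go(637.3,142.9,190)"
```

```text
clock: 20.82
position: [635.5, 142.9, 186.5]
orientation: [180.0, 0.4, 15.5]
wrist_force: [-0.7, -1.7, -0.5]
finger_gap: 0.651
grip_force: 0.0
clock: 21.15
position: [638.3, 144.7, 193.6]
orientation: [180.0, -0.2, 15.5]
wrist_force: [0.7, -0.2, 0.5]
finger_gap: 0.501
grip_force: 0.0
t 21.1 pos [638.3 144.7 193.6] rpy [179.99  -0.21  15.5 ] tool delta mm [-1.5  1.5  3.6]
```

```bash
python3 -m handwheel '[{"travel":[-0.001,0.0015,0.0025],"spin":0},{"travel":[0,0,0],"spin":0}]'
python3 -m handwheel '[{"travel":[0,0,0],"spin":0},{"travel":[0,0,0],"spin":0},{"travel":[0,0,0],"spin":0},{"travel":[0,0,0],"spin":0},{"travel":[0,0,0],"spin":0}]' 0.1 25
python3 -m handwheel '[{"travel":[0,0,0],"spin":0},{"travel":[0,0,0],"spin":0},{"travel":[0,0,0],"spin":0}]'
python3 -c "
from h import *
go(435.7,-224,320)"
```

```text
clock: 21.32
position: [637.1, 142.5, 189.6]
orientation: [180.0, -0.1, 15.5]
wrist_force: [0.3, -0.6, -0.8]
finger_gap: 0.502
grip_force: 0.0
clock: 21.73
position: [637.0, 142.9, 189.1]
orientation: [180.0, -0.0, 15.5]
wrist_force: [-1.2, -1.6, 6.0]
finger_gap: 0.238
grip_force: 24.6
clock: 21.98
position: [637.0, 142.9, 189.1]
orientation: [180.0, -0.0, 15.5]
wrist_force: [-1.5, 0.2, 5.3]
finger_gap: 0.238
grip_force: 24.6
t 22.0 pos [637.  142.9 189.1] rpy [ 1.7999e+02 -3.0000e-02  1.5510e+01] tool delta mm [-292.1  299.7 -131. ]
```

```bash
python3 -m handwheel '[{"travel":[0,0,-0.02],"spin":0},{"travel":[0,0,-0.035],"spin":0},{"travel":[0,0,-0.035],"spin":0},{"travel":[0,0,-0.035],"spin":0},{"travel":[-0.01,0.01,-0.008],"spin":0}]'
python3 -m handwheel '[{"travel":[-0.02,0.02,0],"spin":0},{"travel":[-0.025,0.025,0],"spin":0},{"travel":[-0.025,0.026,0],"spin":0},{"travel":[-0.025,0.026,0],"spin":0},{"travel":[-0.025,0.026,0],"spin":0}]'
python3 -m handwheel '[{"travel":[-0.025,0.026,0],"spin":0},{"travel":[-0.025,0.026,0],"spin":0},{"travel":[-0.025,0.026,0],"spin":0},{"travel":[-0.025,0.026,0],"spin":0},{"travel":[-0.025,0.026,0],"spin":0}]'
python3 -m handwheel '[{"travel":[-0.02,0.02,0],"spin":0},{"travel":[-0.012,0.012,0],"spin":0},{"travel":[-0.004,0.004,0],"spin":0},{"travel":[0,0,0],"spin":0},{"travel":[0,0,0],"spin":0}]'
python3 -m handwheel '[{"travel":[0,0,0],"spin":0},{"travel":[0,0,0],"spin":0}]'
python3 - <<'E'
from h import *
go(435.7,-224,197)
k=camera_params("wrist");p,d=snapshot("wrist");cv2.imwrite("pics/w12.png",p[:,:,::-1])
E
```

```text
clock: 22.4
position: [631.5, 133.8, 327.7]
orientation: [-179.9, -0.5, 15.7]
wrist_force: [2.2, 0.9, 0.0]
finger_gap: 0.239
grip_force: 24.7
clock: 22.82
position: [546.0, -21.3, 321.4]
orientation: [-180.0, 0.0, 15.5]
wrist_force: [0.9, -0.9, -0.5]
finger_gap: 0.236
grip_force: 24.7
clock: 23.23
position: [460.3, -180.1, 321.5]
orientation: [180.0, -0.0, 15.5]
wrist_force: [0.7, -0.5, 0.2]
finger_gap: 0.241
grip_force: 24.7
clock: 23.65
position: [436.9, -222.3, 321.6]
orientation: [-180.0, -0.0, 15.5]
wrist_force: [-0.3, 0.8, 0.8]
finger_gap: 0.244
grip_force: 24.7
clock: 23.82
position: [437.3, -221.6, 321.6]
orientation: [-180.0, -0.0, 15.7]
wrist_force: [-0.6, 0.5, 0.3]
finger_gap: 0.239
grip_force: 24.7
t 23.8 pos [ 437.3 -221.6  321.6] rpy [-1.7998e+02 -2.0000e-02  1.5660e+01] tool delta mm [ -2.2   1.9 124.6]
```

View pics/w12.png

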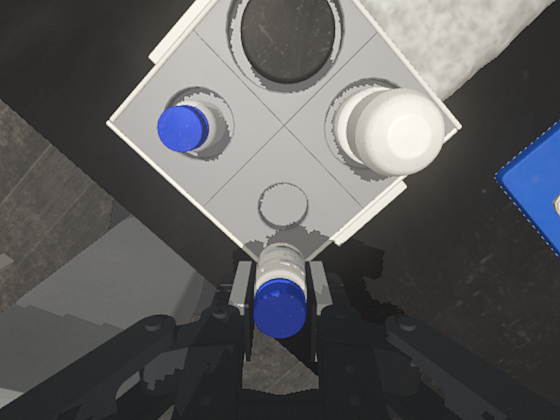

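The vial hangs upright with its cap at (280,308), the 38 rim is at (284,204), and the other three are seated. Lowering now.

```bash
python3 -m handwheel '[{"travel":[-0.002,0.001,0.01],"spin":0},{"travel":[0,0,0.035],"spin":0},{"travel":[0,0,0.035],"spin":0},{"travel":[0,0,0.025],"spin":0},{"travel":[0,0,0.008],"spin":0}]'
python3 -m handwheel '[{"travel":[0,0,0.002],"spin":0},{"travel":[0,0,0],"spin":0},{"travel":[0,0,0],"spin":0},{"travel":[0,0,0],"spin":0}]'
python3 -c "
from h import *
go(435.7,-224,197)"
```

```text
clock: 24.28
position: [433.3, -223.6, 204.8]
orientation: [-179.8, 0.2, 15.6]
wrist_force: [-0.2, 0.4, -0.2]
finger_gap: 0.241
grip_force: 24.7
clock: 24.62
position: [435.5, -224.8, 208.1]
orientation: [179.9, -0.1, 15.5]
wrist_force: [0.0, 0.1, -0.1]
finger_gap: 0.24
grip_force: 24.7
t 24.6 pos [ 435.5 -224.8  208.1] rpy [ 1.799e+02 -1.200e-01  1.552e+01] tool delta mm [ 0.4 -0.8 11.1]
```

```bash
python3 -m handwheel '[{"travel":[0,-0.0005,0.003],"spin":0},{"travel":[0,0,0.003],"spin":0},{"travel":[0,0,0.002],"spin":0},{"travel":[0,0,0],"spin":0},{"travel":[0,0,0],"spin":0}]'
python3 -m handwheel '[{"travel":[0,0,0.001],"spin":0},{"travel":[0,0,0],"spin":0},{"travel":[0,0,0],"spin":0}]'
```

```text
clock: 25.03
position: [434.6, -224.1, 198.6]
orientation: [-180.0, 0.0, 15.5]
wrist_force: [1.3, -0.1, -0.2]
finger_gap: 0.242
grip_force: 24.7
clock: 25.28
position: [434.7, -224.1, 197.6]
orientation: [-180.0, 0.0, 15.5]
wrist_force: [0.5, -0.1, -0.0]
finger_gap: 0.241
grip_force: 24.7
```

```bash
python3 -m handwheel '[{"travel":[0,0,0.001],"spin":0},{"travel":[0,0,0],"spin":0},{"travel":[0,0,0],"spin":0}]'
```

```text
clock: 25.53
position: [434.8, -224.1, 197.2]
orientation: [180.0, -0.0, 15.5]
wrist_force: [-1.9, 1.3, 7.8]
finger_gap: 0.238
grip_force: 25.4
```

Contact with the floor. I release, rise and check everything.

```bash
python3 -m handwheel '[{"travel":[0,0,-0.0005],"spin":0},{"travel":[0,0,0],"spin":0},{"travel":[0,0,0],"spin":0},{"travel":[0,0,0],"spin":0}]' 0.5
python3 -m handwheel '[{"travel":[0,0,-0.01],"spin":0},{"travel":[0,0,-0.03],"spin":0},{"travel":[0,0,-0.035],"spin":0},{"travel":[0,0,-0.035],"spin":0},{"travel":[-0.02,0,-0.02],"spin":0}]'
python3 -m handwheel '[{"travel":[-0.02,0,-0.02],"spin":0},{"travel":[0,0,0],"spin":0},{"travel":[0,0,0],"spin":0},{"travel":[0,0,0],"spin":0}]'
python3 - <<'E'
from h import *
for cam in("wrist","top"):
  k=camera_params(cam);p,d=snapshot(cam);cv2.imwrite(f"pics/end_{cam}.png",p[:,:,::-1]);W=cloud(d,k)
  for n,x,y,z,r in(("vial",435,-224,53,18),("bottle",477,-150,74,20),("dome",509.5,-267,106,28),("jar",552,-192,49,38),("middle",532,163,51,45),("large",646,-22,79,48)):
    P=W[(abs(W[...,2]-z)<4)&(np.hypot(W[...,0]-x,W[...,1]-y)<r)]
    if len(P)>20: print(cam,n,len(P),((P.min(0)+P.max(0))/2).round(1),np.ptp(P,0).round(1))
E
```

```text
clock: 25.87
position: [434.7, -224.1, 197.1]
orientation: [-180.0, 0.0, 15.5]
wrist_force: [0.2, 0.7, -0.4]
finger_gap: 0.501
grip_force: 0.0
clock: 26.28
position: [418.4, -228.4, 331.6]
orientation: [179.8, -0.3, 15.7]
wrist_force: [1.2, -1.0, -0.1]
finger_gap: 0.504
grip_force: 0.0
clock: 26.62
position: [396.3, -234.6, 347.3]
orientation: [180.0, -0.0, 15.5]
wrist_force: [-0.1, -0.1, -0.1]
finger_gap: 0.502
grip_force: 0.0
wrist vial 554 [ 435.3 -223.    52.7] [18.3 18.5  6.9]
wrist bottle 1633 [ 476.9 -149.3   73.6] [26.5 26.6  6.9]
wrist dome 3825 [ 508.7 -266.4  105.6] [38.2 38.1  7.1]
wrist jar 732 [ 526.5 -199.9   48.1] [15.9 39.8  6.2]
top vial 72 [ 433.7 -223.4   52.8] [17.9 16.3  7. ]
top bottle 140 [ 476.  -149.8   74.4] [23.8 23.9  7.3]
top dome 259 [ 508.3 -267.2  105.6] [36.5 36.4  7.1]
top jar 595 [ 546.7 -195.    49.1] [57.9 55.6  7.8]
top middle 939 [531.8 162.8  51. ] [72.4 72.   7.9]
top large 1165 [645.4 -21.7  79. ] [78.5 78.8  7.9]
```

View pics/end_wrist.png

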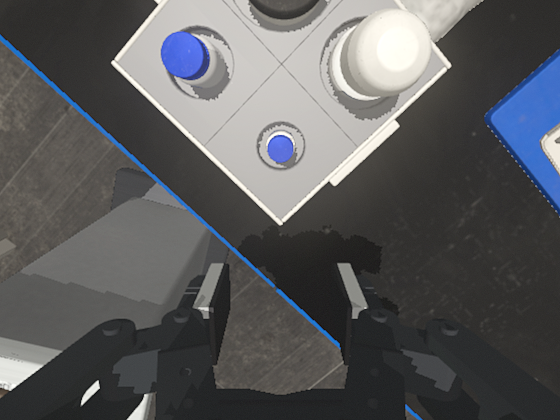

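The picture shows the vial at (280,148), the bottle at (190,60) and the domed bottle at (385,60), each seated at its well's centre. In the top view's depth data the jar is flat at 49 mm and about 5 mm off centre, and the two larger jars haven't moved.

```bash
python3 -c "
from plant import arm
print(arm.finish_job())"
```

```text
the job is handed in; nothing more can be done
None
```

I packed the caddy and handed the job in at about 27 s: vial, bottle, domed bottle and small jar all stand upright on their wells' floors (the jar about 5 mm off centre, within the 12 mm allowed), and the two larger jars were not moved; no verdict came back.

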